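Load a battery pack through the dust flap of a ventilator console

TASK

Load the battery into the ventilator console beside the charging dock (not the finished ones at the back): take the full-length pack with the plain flat end out of the dock, slide it through the spring dust flap in the console's sloping panel and push it fully home, until the flap swings shut behind it. Leave the short pack and the one with the pull handle in the dock, and the other things on the bench where they are.

Things in the scene. Friction and masses are not known exactly. Their poses are not given: they have to be found in the camera images.
- pack_mid (a point): Battery pack to load: dark grey block 54 mm wide (its y), 26 mm thick (x), 96 mm long (z), plain flat ends, 0.2 to 0.4 kg. Both ends are alike, bevelled over the last 7 mm (x) and 4 mm (y): end face 46 x 12 mm. Stands upright in a dock pocket, its upper end 51 mm above the dock's top. Point at its centre, 48 mm from either end.
- dock: Charging dock, fixed grey block 216 (its x) x 98 (y) x 50 mm high with three pockets in a row along its x, 66 mm apart, the middle one at its centre, each 30 x 58 mm, 45 mm deep. One pack stands in each, its width along the dock's y; which is where varies. Nothing on it is higher than 126 mm. Origin: centre of its underside.
- console: Ventilator console, fixed white housing 320 deep (x) x 260 wide (y) x 232 mm high. Its flat panel faces its -x side, towards the dock, and rises away from there at 35 degrees, from 50 mm high at the front edge. On the panel besides the bay's mouth: a gauge 68 mm across, 13 mm high, below it a knob 14 mm high, above a flat display. Origin: centre of its underside.
- bay: Battery bay in the console's panel. Origin: on the panel's outer face, on the line along which a pack's centre slides. z points straight out of the panel (35 degrees from vertical), x up the slope, y level. A pack goes in along -z, width along y, thickness along x. Mouth: x -15 to +18 mm, y -36 to +36 mm, its rim 6 mm wide and 1.5 mm proud. The gauge is at y +118 mm.
- bay_home (a point): Where the pack's centre is when it is home, 89 mm behind the panel on the bay's axis; then its outer end lies 41 mm below the panel's face and its nose stands on the bay's floor. Inside, the walls narrow to 58 mm over the first 35 mm; the pack slides on the lower wall with 3 mm over it. A pack past the flap slides the last few mm by itself and stays by its weight.
- flap (a joint): Angle of the spring dust flap, a grey plate 35 x 70 x 2 mm behind the mouth, hinged along the mouth's upper edge 5 mm below the panel's face. 0 = shut; swings inward, up to 1.62 rad. A pack opens it with some 4 to 8 N; let go half-way, the flap's rubbing usually holds it. It can shut once the pack's end is 37 mm deep and the pusher is out. Shut fingers pass through the mouth behind the pack.
- short_pack_mid (a point): Short battery pack, 54 x 26 mm in plan and only 64 mm long, dark grey; stands in another pocket of the dock. Stays there. Point at its centre.
- handle_pack_mid (a point): Battery pack of the same plan, 90 mm long, with a round-bar pull handle that rises 30 mm from its upper end; stands in the third pocket of the dock. Stays there. Point at its body's centre.
- manifold: Valve manifold: aluminium block with eight black solenoids, about 92 x 91 x 56 mm, on the bench at the outer side of the dock. Origin: centre of its underside.
- sheet_box: Open white sheet-metal box 150 x 110 x 75 mm on the left of the bench. Origin: centre of its underside.
- sheet_lid: Its lid, a flat white plate 150 x 110 mm with two folded edges, 18 mm high, lying on the left, farther out than the box. Origin: centre of its underside.
- driver: Screwdriver with a red handle, 190 mm long, 26 mm thick, lying between console and dock. Origin: underside, half-way along.
- gauge: Loose round pressure gauge 64 mm across, 27 mm high, lying face up behind the dock. Origin: centre of its underside.
Things that resemble listed ones, but are neither listed nor needed, are in the scene too. What is shaped like the part that bears pack_mid but orange or pink is not meant.

How it is judged (in metres and radians):
On the way:
1. the pack's nose has been slid through the flap, in line with the bay (x of pack_mid in the frame of bay between -0.008 and 0.008 m and y of pack_mid in the frame of bay between -0.008 and 0.008 m and angle between the z axis of pack_mid and the z axis of bay, either way round below 0.15 rad and z of pack_mid in the frame of bay below 0.012 m and value of joint flap above 0.5 rad), for 0.1 s.
At the end, for the whole second after the job is handed in: The plain full-length pack lies home on the floor of the bay (its centre within 3 mm of the home depth, within 6 mm of the bay's axis and within 0.1 rad of its direction), at rest, the flap is shut (under 0.08 rad), and the short pack and the pack with the handle are where they were within 30 mm (x of pack_mid in the frame of bay between -0.006 and 0.006 m and y of pack_mid in the frame of bay between -0.006 and 0.006 m and z of pack_mid in the frame of bay between -0.093 and -0.086 m and angle between the z axis of pack_mid and the z axis of bay, either way round below 0.1 rad and value of joint flap between -0.08 and 0.08 rad and linear speed of pack below 0.01 m/s and distance of each of short_pack_mid, handle_pack_mid from where it was at the start of the episode below 0.03 m); the robot touches nothing.
It fails at once if the short pack or the pack with the pull handle is moved more than 30 mm (distance of any of short_pack_mid, handle_pack_mid from where it was at the start of the episode above 0.03 m).
It fails at once if a bystander on the bench (manifold, box, lid, screwdriver, gauge) is moved more than 30 mm (distance of any of manifold, sheet_box, sheet_lid, driver, gauge from where it was at the start of the episode above 0.03 m).
It also fails if it takes over 48 s, if anything falls off the work surface, if the arm or the gripper's body presses on something with over 40 N, if the wrist force passes 120 N, or if a joint passes its speed limit or range.

ROBOT

A 7-joint arm with a two-finger parallel gripper is mounted at the origin on the work surface. World frame = base frame: x ahead of the robot, y to its left, z up, the work surface at z = 0. Lengths are in mm, angles in rad, forces in N, time in s.
With the tool pointing down it reaches from about 375 to 925 mm from the base axis. Payload 3.1 kg.
Tool frame: the origin (TCP) lies where the fingers leave the gripper's body, on its centre line; the fingertips stand 73 mm ahead of it and the grasp point (between the pads) lies 54 mm ahead of it; x points along the fingers, y is the direction in which the jaws open and shut, and the axes are right-handed (so a half turn about x gives the same grasp; the last joint's range is limited). The gripper opens to 85 mm and grips with 20 to 120 N. Pads are 22 mm wide; open, the fingers measure 114 mm over their backs; the gripper's body (76 mm by 85 mm) begins 54 mm behind the grasp point. The pads swing forward as they close: fully open they stand 13 mm farther back than shut.
Start: joints at [-1.264, 0.383, 0.044, 1.598, -0.018, 1.161, -0.05], TCP at [255.973, 597.48, 303.869] pointing down, gripper open.
Joint ranges: [-2.61, 2.61], [-0.41, 2.15], [-1.48, 1.57], [0, 2.5], [-1.57, 4.71], [0.05, 1.97], [-2.85, 2.85]. Speed limits (rad/s): [2.79, 2.79, 3.14, 3.14, 3.14, 3.14, 3.14].

INTERFACE

Orientations are given as [roll, pitch, yaw] about the fixed x, y, z axes, in that order (R = Rz(yaw) Ry(pitch) Rx(roll)).
In Python, from plant import get_obs, snapshot, get_calibration, close_job gives the robot as it stands.
- The arm moves only by the shell command python3 -m handwheel 'ROWS'. ROWS is text: rows parted by semicolons, each of 7 numbers parted by spaces: the shift along the tool's x, y, z in m, then the turn, a rotation vector about the tool's x, y, z in degrees, then the finger opening in m, from 0 to 0.0854. In form: tx ty tz rx ry rz jaw; .... A call has 1 to 8 rows; each row is the pose to reach, as a shift and turn from the pose commanded when the call began, along the tool's axes at that moment; what a row does not reach only later rows make up. A row lasts 1/10 s, in which the tool goes at most 50 mm and 8.59 degrees, less where a joint would pass 70% of its speed; a pose out of reach is approached as far as the arm can. A call with a gripper value outside its range is refused whole. The fingers move at their own pace and stop on an object; the grip force is fixed at half the most. Time passes only in rows, so rows that repeat a pose let the fingers close. It gives the time, the measured TCP pose, the force and the opening at its end, in the units of the state.
- get_obs(): the state, without advancing time (a new reading comes with each control period).
- snapshot(name): name is "scene" or "side" or "wrist"; returns the picture (420x560x3 uint8, red, green, blue); there is no depth.
- get_calibration(name): a dict with "fx", "fy", "cx", "cy" (pixels), "R" (3x3) and "t" (3): a world point X has camera coordinates R X + t; the wrist camera has in their place "tool_from_camera" (4x4, takes a point from camera to tool coordinates, whose origin is the TCP and whose axes are the tool frame's). Camera axes: x right, y down, z forward; pixel columns grow to the right and rows downward; lengths in mm; the calibration is good to about 2 mm. A picture is of the moment at which its call begins: read the wrist's pose just before it. get_calibration takes no time and is no camera call.
- close_job(): hands the job in, once; it reports no verdict.
The state is a dict: "t": time; "q": joint angles; "qvel": joint speeds; "joint_torque": joint torques, N m; "position": TCP position; "tool_rot": TCP orientation; "wrist_force": force on the tool from outside, world axes, zero at the start; "moment": the same for the moment, N m; "gripper_width": finger opening in mm.
Only numpy, scipy, OpenCV 4.12 (cv2) and the standard library are available. Lean on these libraries where they do the work, as an engineer would, in place of code of your own. Each camera call takes 0.05 s, during which the arm holds its last target. There are 200 camera calls.

## Working session

There is one attempt and no reset: what is moved stays moved. The work goes in short steps, Python scripts to look and compute and a shell command to move; the robot and the scene stay as the last step left them, time stands still between calls to the robot, and variables do not carry over. Pictures are saved under pics/ and viewed, about 8 in all and at most 12, crops included, and the job is handed in when it is done.

```bash
mkdir -p pics; ls; python3 - <<'E'
from plant import *
import cv2
o=get_obs();print({k:o[k] for k in('t','position','tool_rot','gripper_width','wrist_force')})
for n in('scene','side'):
    cv2.imwrite(f'pics/{n}0.png',cv2.resize(snapshot(n)[:,:,::-1],(800,600),interpolation=cv2.INTER_CUBIC))
    c=get_calibration(n);print(n,c)
print(get_calibration('wrist'))
E
```

```text
pics
{'t': 0.0, 'position': array([255.70695833, 596.7807486 , 302.47725314]), 'tool_rot': array([-1.52775603,  1.56816973, -1.93255633]), 'gripper_width': 85.14351065962067, 'wrist_force': array([-0.44782168, -0.18823093,  0.4876058 ])}
scene {'fx': 468.3804798313823, 'fy': 468.3804798313823, 'cx': 281.0886840647515, 'cy': 206.69118585762635, 'R': array([[-0.85898473,  0.51173341, -0.01655739],
       [ 0.41594931,  0.67861673, -0.60536394],
       [-0.29854883, -0.52688542, -0.79577657]]), 't': array([ 473.35262292, -163.93423672, 1695.61411401])}
side {'fx': 444.8508358991987, 'fy': 444.8508358991987, 'cx': 276.7083822208852, 'cy': 217.8990486236549, 'R': array([[ 0.93880595, -0.34414621,  0.01437933],
       [-0.19067243, -0.55400068, -0.81038711],
       [ 0.28685781,  0.7580545 , -0.58571834]]), 't': array([-531.45970602,  193.40306172, 1488.84603394])}
{'fx': 290.63823348691835, 'fy': 290.63823348691835, 'cx': 282.2623542319563, 'cy': 208.4576998562644, 'tool_from_camera': array([[ 6.37146176e-04, -3.08805554e-01,  9.51124978e-01,
        -6.99533530e+01],
       [ 9.99999328e-01,  1.11816327e-03, -3.06847918e-04,
         7.86704506e-01],
       [-9.68756675e-04,  9.51124534e-01,  3.08806059e-01,
        -7.89699280e+01],
       [ 0.00000000e+00,  0.00000000e+00,  0.00000000e+00,
         1.00000000e+00]])}
```

View pics/scene0.png

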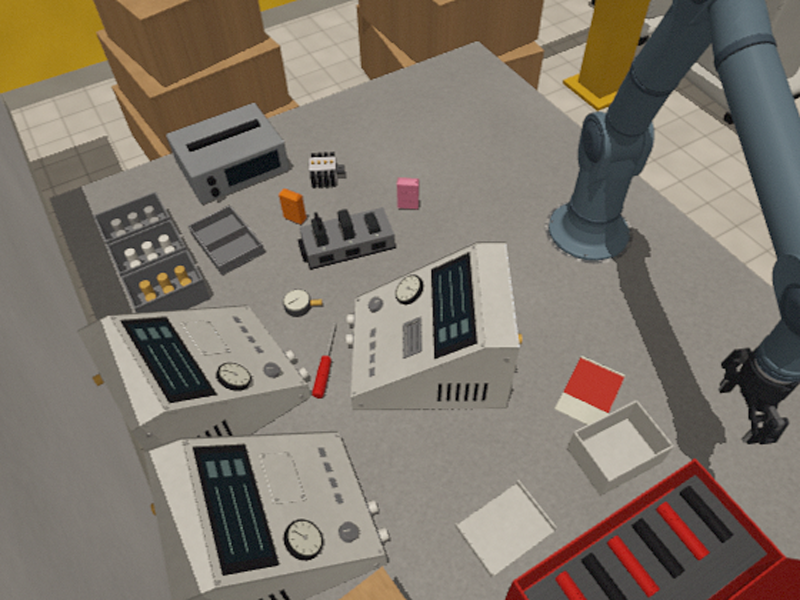

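View pics/side0.png

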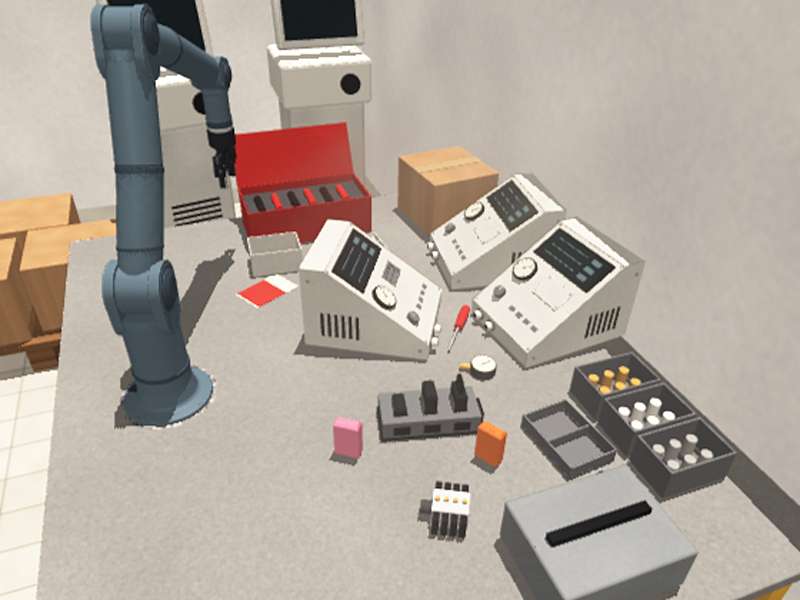

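Candidates, scene / side views (800 px): dock packs at (318,228)/(459,392), (346,222)/(429,397) and (372,222)/(399,403). Distractors are the orange block (292,206) and the pink block (408,193). Next I'll check close crops.

```bash
python3 - <<'E'
import cv2
from plant import *
a=snapshot('scene')[:,:,::-1];b=snapshot('side')[:,:,::-1]
def crop(im,x,y,w,h,k,n):
    c=cv2.resize(im[y:y+h,x:x+w],None,fx=k,fy=k,interpolation=cv2.INTER_CUBIC)
    for i in range(0,w,20):
        cv2.line(c,(i*k,0),(i*k,6),(0,0,255),1);cv2.putText(c,str(x+i),(i*k,16),0,.35,(0,0,255),1)
    for i in range(0,h,20):
        cv2.line(c,(0,i*k),(6,i*k),(0,0,255),1);cv2.putText(c,str(y+i),(8,i*k+4),0,.35,(0,0,255),1)
    cv2.imwrite(n,c)
crop(a,204,138,160,120,5,'pics/s1.png'); crop(b,208,150,160,120,5,'pics/d1.png')
crop(b,240,250,160,64,5,'pics/d2.png')
crop(a,204,162,160,120,5,'pics/s2.png')
d=cv2.imread('pics/d2.png')
E
python3 - <<'E'
import cv2,numpy as np
E
```

```text
(no output)
```

View pics/s1.png

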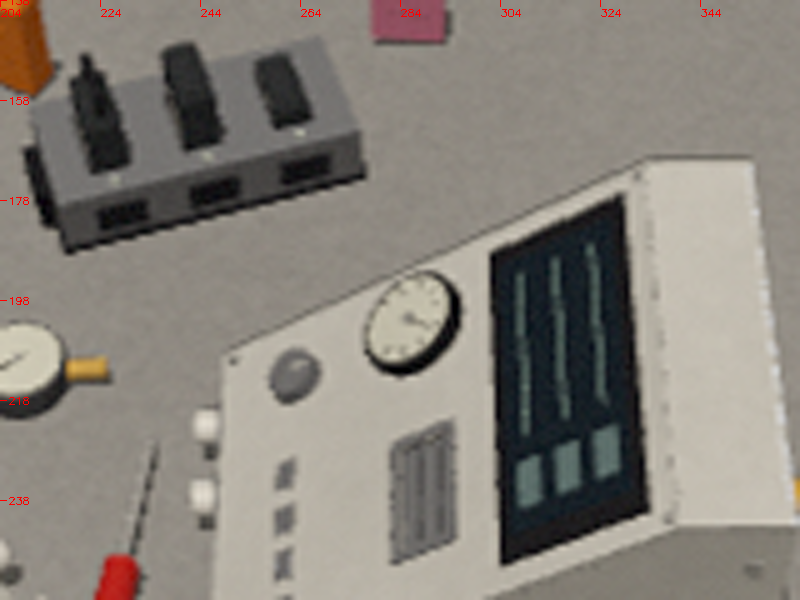

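```bash
python3 - <<'E'
import cv2
from plant import *
b=snapshot('side')[:,:,::-1]
x,y,w,h,k=206,150,140,160,4
x0,y0,w,h,k=206,150,150,160,5
c=cv2.resize(b[150:310,206:346],None,fx=3.75,fy=3.75,interpolation=cv2.INTER_CUBIC)
for i in range(0,160,20):
    cv2.putText(c,str(206+i),(int(i*3.75),10),0,.35,(0,0,255),1);cv2.line(c,(int(i*3.75),10),(int(i*3.75),16),(0,0,255),1)
    cv2.putText(c,str(150+i),(8,int(i*3.75)+4),0,.35,(0,0,255),1);cv2.line(c,(0,int(i*3.75)),(6,int(i*3.75)),(0,0,255),1)
cv2.imwrite('pics/d3.png',c)
E
```

```text
(no output)
```

View pics/d3.png

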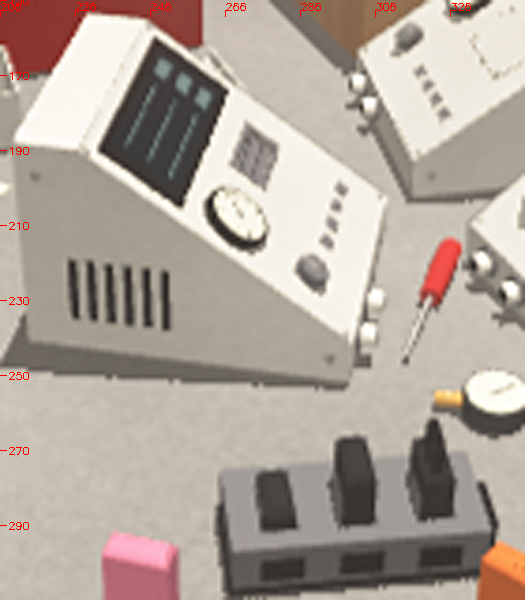

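The s1 and d3 crops show the middle dock pack as tall and plain: top at scene px (239,147), side px (300,267). The one with the bar is outermost and the short one is next to the bench side. The console's bay mouth is at scene px (289,236) and side px (274,191). Next I'll fit the dock and console poses.

```bash
cat > h.py <<'E'
import numpy as np,cv2
from scipy.optimize import least_squares
from scipy.spatial.transform import Rotation as Ro
from plant import *
def proj(n,X):
    c=get_calibration(n);p=np.asarray(X)@c['R'].T+c['t']
    return np.c_[c['fx']*p[:,0]/p[:,2]+c['cx'],c['fy']*p[:,1]/p[:,2]+c['cy']]
def place(v,P):
    a=v[2];return np.array([[np.cos(a),-np.sin(a),0],[np.sin(a),np.cos(a),0],[0,0,1]])@np.asarray(P,float).T+np.array([[v[0]],[v[1]],[0]])
def fit(obs,v0):
    f=lambda v:np.concatenate([(proj(n,place(v,[p for p,_ in L]).T)-[q for _,q in L]).ravel() for n,L in obs.items()])
    r=least_squares(f,v0,loss='soft_l1');return r.x,f(r.x)
def ray(n,u,z):
    c=get_calibration(n);d=c['R'].T@np.array([(u[0]-c['cx'])/c['fx'],(u[1]-c['cy'])/c['fy'],1]);o=-c['R'].T@c['t'];return o+d*(z-o[2])/d[2]
E
python3 - <<'E'
from h import *
np.set_printoptions(precision=1,suppress=True)
s=lambda u,v:(204+u/5,138+v/5)
d=lambda u,v:(206+u/3.75,150+v/3.75)
for q in [(35,105),(320,38),(360,128),(65,205)]:print('dock s',ray('scene',s(*q),50))
for q in [(220,475),(465,452),(492,545),(232,550)]:print('dock d',ray('side',d(*q),50))
A,B,D,C=(-160,50),(100,232),(160,232),(-160,0)
def P(e,y):return(e[0],y,e[1])
best=None
for sg in(1,-1):
  f=130*sg   # f: far-from-scene-camera side (near side cam)
  obs={'scene':[(P(A,f),s(235,355)),(P(B,f),s(650,160)),(P(D,f),s(752,160)),(P(B,-f),s(670,525)),(P(D,-f),s(800,525)),(P(C,-f),(352/1.4286,408/1.4286))],
  'side':[(P(A,-f),d(385,195)),(P(A,f),d(347,335)),(P(C,f),d(345,387)),(P(B,f),d(97,150)),(P(D,f),d(17,140)),(P(B,-f),d(150,20)),(P(D,-f),d(90,13))]}
  for a0 in(0,1.5,3,-1.5):
    v,r=fit(obs,[500,200,a0]);e=np.abs(r).mean()
    if best is None or e<best[0]:best=(e,sg,v,r)
print('console',best[1],best[2].tolist(),best[3])
v=best[2]
# bay origin from mouth centre pixel: intersect with panel plane
n=place(v,[(-160,0,50),(100,0,232),(-160,1,50)]).T
nn=np.cross(n[1]-n[0],n[2]-n[0])
for nm,u in(('scene',s(424,490)),('side',d(255,155))):
    c=get_calibration(nm);dd=c['R'].T@np.array([(u[0]-c['cx'])/c['fx'],(u[1]-c['cy'])/c['fy'],1]);o=-c['R'].T@c['t']
    X=o+dd*(nn@(n[0]-o))/(nn@dd);L=place([0,0,-v[2]],[X-[v[0],v[1],0]]).ravel();print('mouth',X,'local',L)
E
```

```text
dock s [ 630.4 -347.9   50. ]
dock s [ 426.6 -299.4   50. ]
dock s [ 446.4 -208.8   50. ]
dock s [ 653.2 -253.1   50. ]
dock d [ 444.9 -216.5   50. ]
dock d [ 655.4 -259.5   50. ]
dock d [ 627.7 -367.7   50. ]
dock d [ 425.7 -302.7   50. ]
console 1 [547.4850319103142, 104.26356655119484, 2.593181948141507] [-1.6 -2.  -0.2 -0.8 -0.  -0.8  1.5  1.4 -1.2  1.4 -0.4  0.7  0.5 -0.
  0.5  2.8  0.5 -0.3 -6.6 -0.3 -2.3  0.3 -1.2 -0.9 -0.3 -0.7]
mouth [596.7 124.3 139.9] local [-31.6 -42.7 139.9]
mouth [597.6 121.3 138.3] local [-33.9 -40.7 138.3]
```

```bash
cat >> h.py <<'E'
def cur():
    o=get_obs();return o,np.array(o['position']),Ro.from_euler('xyz',o['tool_rot']).as_matrix()
def mk(x,y):
    x=np.array(x,float);x/=np.linalg.norm(x);y=np.array(y,float);y-=x*(x@y);y/=np.linalg.norm(y);return np.c_[x,y,np.cross(x,y)]
def rows(p,R):
    o,p0,R0=cur();t=R0.T@(np.array(p)-p0)/1000;w=np.degrees(Ro.from_matrix(R0.T@R).as_rotvec())
    print('row: %.4f %.4f %.4f  %.2f %.2f %.2f'%(*t,*w),'| dist %.0f mm'%(1000*np.linalg.norm(t)))
def rep():
    o,p,R=cur();print('t %.2f'%o['t'],'p',p.round(1),'x',R[:,0].round(3),'y',R[:,1].round(3),'q',np.round(o['q'],2),'F',np.round(o['wrist_force'],1),'w %.1f'%o['gripper_width'])
def wcal():
    o,p,R=cur();c=get_calibration('wrist');M=c['tool_from_camera'];Rw=R@M[:3,:3];tw=R@M[:3,3]+p
    return c,Rw,tw   # world = Rw cam + tw
E
python3 - <<'E'
from h import *
s=lambda u,v:(204+u/5,138+v/5)
d=lambda u,v:(206+u/3.75,150+v/3.75)
def K(i,j,z=50):return(108*i,49*j,z)
obs={'scene':[(K(1,-1),s(35,105)),(K(-1,-1),s(320,38)),(K(-1,1),s(360,128)),(K(1,1),s(65,205)),(K(1,1,0),s(68,252)),(K(-1,1,0),s(365,178))],
'side':[(K(-1,1),d(220,475)),(K(1,1),d(465,452)),(K(1,-1),d(492,545)),(K(-1,-1),d(232,550)),(K(-1,-1,0),d(230,593))]}
v,r=fit(obs,[540,-278,-.2]);print('dock',v,r.round(1))
rep()
y=np.array([-np.sin(v[2]),np.cos(v[2]),0])
for sg in(1,-1):
    R=mk([0,0,-1],sg*y)
    rows([v[0],v[1],400],R)
    b=v;
E
```

```text
dock [ 5.40164041e+02 -2.79988446e+02 -2.28765296e-01] [-1.5 -0.3  0.1 -0.9  0.2  0.1 -1.3 -0.3 -0.1 -0.4 -0.4 -0.4 -0.5 -1.9
 -0.1 -0.6 -0.3 -3.9 -0.5  0.3 -0.   0.2]
t 0.25 p [255.8 597.2 303.2] x [-0.    -0.001 -1.   ] y [ 0.394  0.919 -0.001] q [-1.26  0.38  0.04  1.6  -0.02  1.16 -0.05] F [ 0.8 -0.   0.2] w 85.6
row: -0.0959 -0.6944 0.6067  -10.08 -0.00 0.07 | dist 927 mm
row: -0.0959 -0.6944 0.6067  169.92 0.11 0.01 | dist 927 mm
```

```bash
python3 -m handwheel '-0.05 0 0 0 0 0 0.085; -0.1 -0.02 0.02 0 0 0 0.085; -0.12 -0.05 0.044 0 0 0 0.085; -0.12 -0.09 0.08 0 0 0 0.085; -0.12 -0.128 0.111 -2 0 0 0.085; -0.12 -0.165 0.144 -3 0 0 0.085; -0.12 -0.202 0.177 -4 0 0 0.085; -0.12 -0.24 0.21 -5 0 0 0.085'; python3 -c "
from h import *
rep();rows([540,-280,400],mk([0,0,-1],[np.sin(.229),np.cos(.229),0]))"
```

```text
t: 1.05
position: [354.1, 294.2, 423.9]
tool_rot: [1.408, 1.57, 1.091]
wrist_force: [0.4, 0.1, 0.2]
gripper_width: 85.3
t 1.05 p [354.1 294.2 423.9] x [ 0.     0.001 -1.   ] y [0.312 0.95  0.001] q [-1.01 -0.08  0.21  1.88  0.02  1.34  0.45] F [0.4 0.1 0.2] w 85.3
row: 0.0237 -0.4877 0.3555  -5.03 0.01 -0.03 | dist 604 mm
```

```bash
python3 -m handwheel '0 -0.04 0.03 0 0 0 0.085; 0 -0.08 0.058 0 0 0 0.085; 0 -0.12 0.087 0 0 0 0.085; 0 -0.16 0.116 0 0 0 0.085; 0 -0.2 0.145 -2 0 0 0.085; 0 -0.24 0.174 -3 0 0 0.085; 0 -0.28 0.204 -4 0 0 0.085; 0 -0.32 0.233 -5 0 0 0.085'; python3 -c "
from h import *
rep();rows([540,-280,330],mk([0,0,-1],[np.sin(.229),np.cos(.229),0]))"
```

```text
t: 1.85
position: [475.2, -82.6, 424.1]
tool_rot: [0.944, 1.569, 0.714]
wrist_force: [0.8, 0.6, -0.5]
gripper_width: 85.1
t 1.85 p [475.2 -82.6 424.1] x [ 0.001  0.001 -1.   ] y [0.227 0.974 0.001] q [-0.7  -0.08  0.76  1.86  0.06  1.34  1.38] F [ 0.8  0.6 -0.5] w 85.1
row: 0.0940 -0.1777 0.1079  -0.03 0.06 -0.08 | dist 228 mm
```

```bash
python3 -m handwheel '0 -0.04 0.025 0 0 0 0.085; 0.02 -0.08 0.05 0 0 0 0.085; 0.04 -0.12 0.075 0 0 0 0.085; 0.07 -0.15 0.09 0 0 0 0.085; 0.09 -0.17 0.105 0 0 0 0.08; 0.094 -0.178 0.108 0 0 0 0.075; 0.094 -0.178 0.108 0 0 0 0.07'; python3 - <<'E'
from h import *
rep()
c,Rw,tw=wcal();np.savez('w1.npz',R=Rw,t=tw)
im=snapshot('wrist')[:,:,::-1]
cv2.imwrite('pics/w1.png',cv2.resize(im,(800,600),interpolation=cv2.INTER_CUBIC))
E
```

```text
t: 2.55
position: [538.9, -279.4, 329.0]
tool_rot: [-2.745, 1.568, -2.978]
wrist_force: [-0.2, -0.8, 0.4]
gripper_width: 69.7
t 2.55 p [ 538.9 -279.4  329. ] x [-0.003 -0.    -1.   ] y [ 0.231  0.973 -0.001] q [-0.31  0.39  0.92  1.71 -0.33  1.21  2.03] F [-0.2 -0.8  0.4] w 69.7
```

View pics/w1.png

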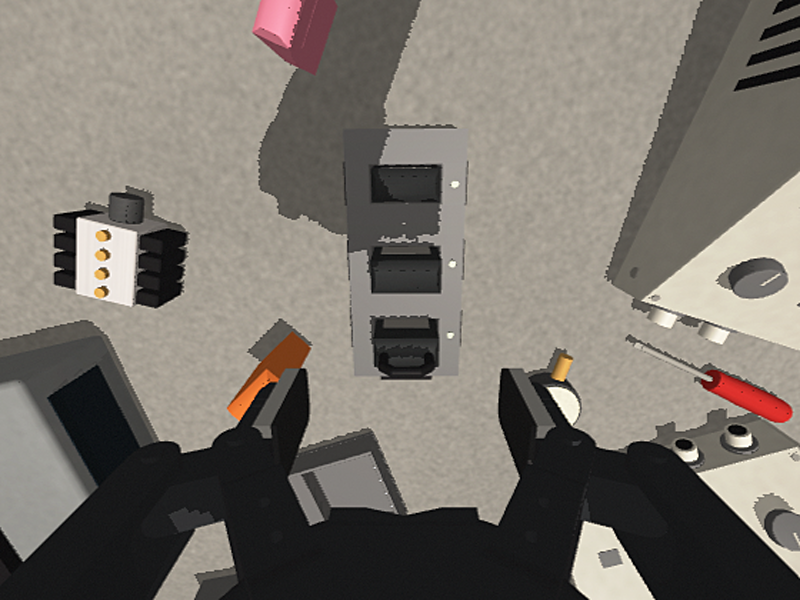

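The w1 picture shows the dock top (345–468, 128–376), the mid pack with its plain top at about (406,268), the short pack at (406,185) and the handle pack at (405,345). The choice is confirmed, so I'll locate it precisely.

```bash
python3 - <<'E'
from h import *
z=np.load('w1.npz');c=get_calibration('wrist')
def r(u,v,h):
    d=z['R']@np.array([(u*.7-c['cx'])/c['fx'],(v*.7-c['cy'])/c['fy'],1]);o=z['t'];return o+d*(h-o[2])/d[2]
P=np.array([r(u,v,50) for u,v in[(345,128),(468,128),(458,376),(356,376)]]);print(P.round(1),P.mean(0))
a=(P[3]+P[2]-P[0]-P[1]);print('yaw',np.arctan2(a[1],a[0]))
T=np.array([r(u,v,101) for u,v in [(374,249),(440,249),(440,268),(372,270)]]);print('top?',T.round(1),T.mean(0))
im=cv2.imread('pics/w1.png')[100:400,320:500];cv2.imwrite('pics/w1c.png',cv2.resize(im,None,fx=3,fy=2,interpolation=cv2.INTER_CUBIC) if 0 else cv2.resize(im[110:210],(800,444),interpolation=cv2.INTER_CUBIC))
E
```

```text
[[ 425.8 -299.1   50. ]
 [ 447.9 -205.6   50. ]
 [ 658.8 -254.4   50. ]
 [ 636.8 -347.8   50. ]] [ 542.31141543 -276.72414557   50.        ]
yaw -0.2271889366594919
top? [[ 514.7 -295.1  101. ]
 [ 525.7 -248.4  101. ]
 [ 539.6 -251.3  101. ]
 [ 529.5 -300.5  101. ]] [ 527.3773813 -273.797213   101.       ]
```

View pics/w1c.png

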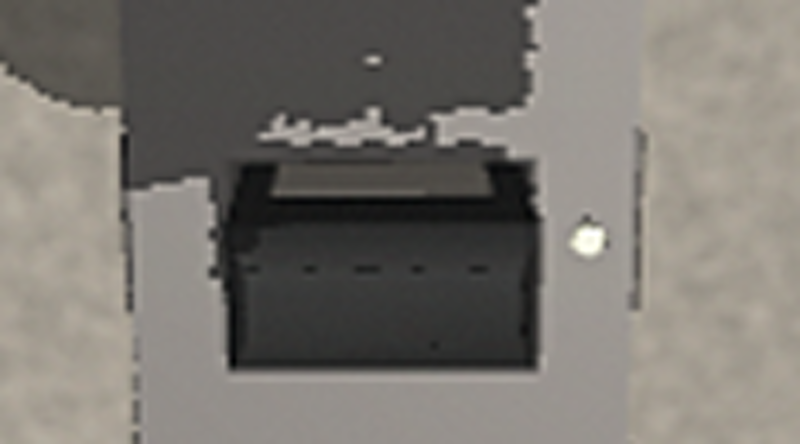

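The crop shows the pack's upper-end outline at crop (230–540, 220–368), which is centred at about (406.6,276) in w1. Its label side faces the short pack.

```bash
python3 - <<'E'
from h import *
z=np.load('w1.npz');c=get_calibration('wrist')
def r(u,v,h):
    d=z['R']@np.array([(u*.7-c['cx'])/c['fx'],(v*.7-c['cy'])/c['fy'],1]);o=z['t'];return o+d*(h-o[2])/d[2]
print(r(406.6,276.2,95),[r(u,v,95).round(1) for u,v in[(371.7,259.5),(441.5,259.5),(441.5,293),(371.7,293)]])
P=np.array([541.5,-277.5,133]);
rows(P,mk([0,0,-1],[np.sin(.228),np.cos(.228),0]))
E
```

```text
[ 541.57680704 -276.9820605    95.        ] [array([ 523. , -299.4,   95. ]), array([ 535. , -248.7,   95. ]), array([ 560.7, -254. ,   95. ]), array([ 548.4, -306.1,   95. ])]
row: 0.1972 0.0012 0.0017  -0.17 -0.02 -0.01 | dist 197 mm
```

```bash
python3 -m handwheel '0.04 0.001 0.002 0 0 0 0.07; 0.08 0.001 0.002 0 0 0 0.07; 0.12 0.001 0.002 0 0 0 0.07; 0.15 0.001 0.002 0 0 0 0.07; 0.175 0.001 0.002 0 0 0 0.07; 0.19 0.001 0.002 0 0 0 0.07; 0.197 0.001 0.002 0 0 0 0.07; 0.197 0.001 0.002 0 0 0 0.07' && python3 -c "
from h import *
rep();rows([541.5,-277.,133],mk([0,0,-1],[np.sin(.228),np.cos(.228),0]))"
python3 -m handwheel '0 0 0 0 0 0 0.05; 0 0 0 0 0 0 0.045; 0 0 0 0 0 0 0.045; 0 0 0 0 0 0 0.045; 0 0 0 0 0 0 0.045; 0 0 0 0 0 0 0.045; 0 0 0 0 0 0 0.045; 0 0 0 0 0 0 0.045'; python3 -c "
from h import *
rep()"
```

```text
t: 3.4
position: [542.6, -276.9, 133.4]
tool_rot: [0.813, 1.57, 0.584]
wrist_force: [-0.0, 0.1, 0.5]
gripper_width: 70.4
t 3.40 p [ 542.6 -276.9  133.4] x [ 0.001  0.001 -1.   ] y [0.227 0.974 0.001] q [-0.18  0.63  0.75  1.85 -0.55  0.88  2.18] F [-0.   0.1  0.5] w 70.4
row: 0.0004 -0.0004 -0.0011  -0.04 0.04 -0.04 | dist 1 mm
t: 4.2
position: [543.2, -278.6, 134.8]
tool_rot: [-0.021, 1.567, -0.251]
wrist_force: [0.3, -0.3, 6.9]
gripper_width: 53.2
t 4.20 p [ 543.2 -278.6  134.8] x [ 0.003 -0.001 -1.   ] y [ 0.229  0.974 -0.   ] q [-0.17  0.63  0.75  1.84 -0.55  0.88  2.18] F [ 0.3 -0.3  6.9] w 53.2
```

```bash
python3 -m handwheel '-0.01 0 0 0 0 0 0.04; -0.025 0 0 0 0 0 0.04; -0.05 0 0 0 0 0 0.04; -0.08 0 0 0 0 0 0.04; -0.115 0 0 0 0 0 0.04; -0.155 0 0 0 0 0 0.04; -0.2 0 0 0 0 0 0.04; -0.2 0 0 0 0 0 0.04'; cat >> h.py <<'E'
class Bay:
    def __init__(s,o=(597.5,122.,138.),yaw=2.593):
        s.o=np.array(o);c,k=np.cos(np.radians(35)),np.sin(np.radians(35));h=np.array([np.cos(yaw),np.sin(yaw),0])
        s.x=c*h+[0,0,k];s.z=-k*h+np.array([0,0,c]);s.y=np.cross(s.z,s.x);s.M=np.c_[s.x,s.y,s.z];s.R=np.c_[-s.z,-s.y,-s.x]
    def w(s,*l):return s.o+s.M@np.array(l,float)
    def l(s,p):return s.M.T@(np.array(p)-s.o)
E
python3 - <<'E'
from h import *
rep();b=Bay();p=b.w(-60,0,200);print(p.round());rows(p,b.R)
E
```

```text
t: 5.0
position: [543.7, -280.7, 340.6]
tool_rot: [-0.155, 1.558, -0.386]
wrist_force: [0.8, -2.4, -2.1]
gripper_width: 53.0
t 5.00 p [ 543.7 -280.7  340.6] x [ 0.012 -0.005 -1.   ] y [ 0.229  0.973 -0.002] q [-0.32  0.38  0.93  1.69 -0.33  1.22  2.02] F [ 0.8 -2.4 -2.1] w 53.0
[737.  37. 267.]
row: 0.0739 0.3534 0.1147  17.61 35.42 5.55 | dist 379 mm
```

```bash
python3 -m handwheel '0 0.04 0.012 0 0 0 0.04; 0.01 0.08 0.025 2 5 1 0.04; 0.02 0.12 0.038 4 10 1.5 0.04; 0.03 0.16 0.05 7 15 2.5 0.04; 0.04 0.2 0.064 10 20 3.5 0.04; 0.05 0.245 0.08 13 25 4.5 0.04; 0.06 0.285 0.092 16 30 5 0.04; 0.07 0.32 0.104 17.6 35.4 5.5 0.04'; python3 - <<'E'
from h import *
rep();b=Bay();p=b.w(-60,0,200);rows(p,b.R)
E
```

```text
t: 5.8
position: [716.8, 12.8, 261.6]
tool_rot: [-3.135, 0.944, 2.601]
wrist_force: [1.1, -0.5, -2.9]
gripper_width: 53.4
t 5.80 p [716.8  12.8 261.6] x [-0.503  0.302 -0.81 ] y [ 0.52   0.854 -0.004] q [-0.32  0.93  0.7   1.09 -0.71  1.91  1.33] F [ 1.1 -0.5 -2.9] w 53.4
row: -0.0079 0.0309 0.0007  -0.03 -0.91 0.27 | dist 32 mm
```

```bash
python3 -m handwheel '-0.004 0.015 0 0 0 0 0.04; -0.008 0.028 0 0 -0.5 0 0.04; -0.008 0.031 0 0 -0.9 0 0.04; -0.008 0.031 0 0 -0.9 0 0.04'; python3 - <<'E'
from h import *
rep();b=Bay();p=b.w(-60,0,200);rows(p,b.R)
c,Rw,tw=wcal();np.savez('w2.npz',R=Rw,t=tw)
cv2.imwrite('pics/w2.png',cv2.resize(snapshot('wrist')[:,:,::-1],(800,600),interpolation=cv2.INTER_CUBIC))
E
```

```text
t: 6.2
position: [736.1, 34.4, 268.8]
tool_rot: [-3.135, 0.964, 2.601]
wrist_force: [0.2, -0.4, -2.7]
gripper_width: 53.0
t 6.20 p [736.1  34.4 268.8] x [-0.489  0.293 -0.821] y [ 0.519  0.855 -0.004] q [-0.32  0.95  0.68  1.02 -0.72  1.91  1.28] F [ 0.2 -0.4 -2.7] w 53.0
row: 0.0012 0.0025 0.0007  -0.01 0.23 0.26 | dist 3 mm
```

View pics/w2.png

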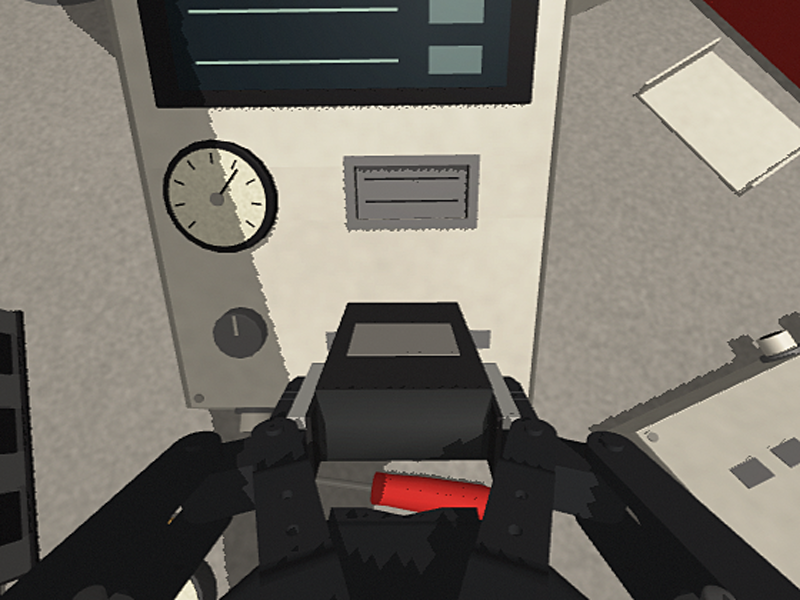

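The w2 picture shows the bay's rim with outer corners at about (344,156),(480,156),(477,229),(346,230) and inner corners at (356,167)–(467,220). The gauge is at (219,195), and the held pack's nose edge is at row 303, columns 346–458. Next I'll fit the bay and the pack in the hand.

```bash
python3 - <<'E'
from h import *
np.set_printoptions(precision=1,suppress=True)
z=np.load('w2.npz');c=get_calibration('wrist')
def pj(X):
    q=(np.asarray(X)-z['t'])@z['R'];return np.c_[c['fx']*q[:,0]/q[:,2]+c['cx'],c['fy']*q[:,1]/q[:,2]+c['cy']]/.7
L=[(24,42,1.5),(24,-42,1.5),(-21,-42,1.5),(-21,42,1.5),(18,36,1),(18,-36,1),(-15,-36,1),(-15,36,1)]
U=np.array([(344,156),(480,155),(477,229),(346,231),(356,167),(467,167),(466,220),(356,219)],float)
def f(v):
    b=Bay(v[:3],v[3]);return (pj([b.w(*l) for l in L])-U).ravel()
r=least_squares(f,[597.5,122,138,2.593]);print(r.x,r.x[3],r.fun)
b0=Bay();print('in old frame',b0.l(r.x[:3]))
# constrained: on old panel plane, yaw old
g=least_squares(lambda v:(pj([Bay(b0.w(v[0],v[1],0),v[2]).w(*l) for l in L])-U).ravel(),[0,0,2.593]);print('on plane',g.x,g.x[2],b0.w(g.x[0],g.x[1],0),g.fun)
# pack in tool
o,p,R=cur()
K=[(32,y,s) for s in(-13,13) for y in(-27,27)]+[(25+0,0,0)]+[(x,y,s) for x in(32,39,121,128) for s in(-13,) for y in(-27,27)]+[(128,y,-6) for y in(-23,23)]
for k,u in zip(K,pj([p+R@np.array(k,float) for k in K])):print(k,u)
E
```

```text
[598.4 124.2 135.4   2.6] 2.5975287741941013 [-0.2  0.7 -0.6  1.2 -1.3 -0.   1.2 -1.6 -2.  -0.2  2.1 -0.6  0.8 -0.4
  0.1  1. ]
in old frame [-1.2 -2.4 -2.4]
on plane [-1.  -2.3  2.6] 2.5975756909158396 [599.5 123.6 137.4] [-0.8  0.4 -0.   0.9 -0.8  0.3  0.6 -1.3 -2.5 -0.4  2.6 -0.8  1.3 -0.1
 -0.4  1.2]
(32, -27, -13) [301.9 408.9]
(32, 27, -13) [493.1 409.4]
(32, -27, 13) [308.2 483.7]
(32, 27, 13) [487.2 484.2]
(25, 0, 0) [397.2 464.3]
(32, -27, -13) [301.9 408.9]
(32, 27, -13) [493.1 409.4]
(39, -27, -13) [307.4 395.7]
(39, 27, -13) [488.3 396.1]
(121, -27, -13) [344.6 305.8]
(121, 27, -13) [455.7 306. ]
(128, -27, -13) [346.5 301.2]
(128, 27, -13) [454.  301.5]
(128, -23, -6) [355.  314.3]
(128, 23, -6) [445.6 314.5]
```

```bash
cat >> h.py <<'E'
B=Bay((599,124,136.5),2.5975)
def go(x,y,zz):
    o,p,R=cur();print('TCP in bay',B.l(p).round(1),'axis err deg',np.degrees(Ro.from_matrix(B.R.T@R).as_rotvec()).round(2));rows(B.w(x,y,zz),B.R)
E
python3 -c "
from h import *
go(.5,.8,150)"
```

```text
TCP in bay [-58.3   6.6 202.6] axis err deg [ 0.3  -0.22 -0.09]
row: 0.0523 0.0056 -0.0590  -0.30 0.22 0.09 | dist 79 mm
```

```bash
python3 -m handwheel '0 0.002 -0.02 0 0 0 0.04; 0 0.004 -0.04 0 0 0 0.04; 0.01 0.0056 -0.059 -0.3 0.2 0 0.04; 0.03 0.0056 -0.059 -0.3 0.2 0 0.04; 0.045 0.0056 -0.059 -0.3 0.2 0 0.04; 0.052 0.0056 -0.059 -0.3 0.2 0 0.04; 0.052 0.0056 -0.059 -0.3 0.2 0 0.04'; python3 - <<'E'
from h import *
rep();go(.5,.8,140)
c,Rw,tw=wcal();np.savez('w3.npz',R=Rw,t=tw)
a=snapshot('wrist')[:,:,::-1];cv2.imwrite('pics/w3.png',cv2.resize(a[100:340,150:410],(800,738),interpolation=cv2.INTER_CUBIC)[:600])
E
```

```text
t: 6.95
position: [671.3, 79.1, 259.5]
tool_rot: [-3.14, 0.958, 2.599]
wrist_force: [0.3, 0.8, -3.0]
gripper_width: 52.9
t 6.95 p [671.3  79.1 259.5] x [-0.493  0.297 -0.818] y [ 0.517  0.856 -0.001] q [-0.45  0.83  0.69  1.27 -0.7   1.81  1.29] F [ 0.3  0.8 -3. ] w 52.9
TCP in bay [  0.8   0.9 149.6] axis err deg [ 0.01  0.1  -0.06]
row: 0.0096 0.0001 0.0003  -0.01 -0.10 0.06 | dist 10 mm
```

View pics/w3.png

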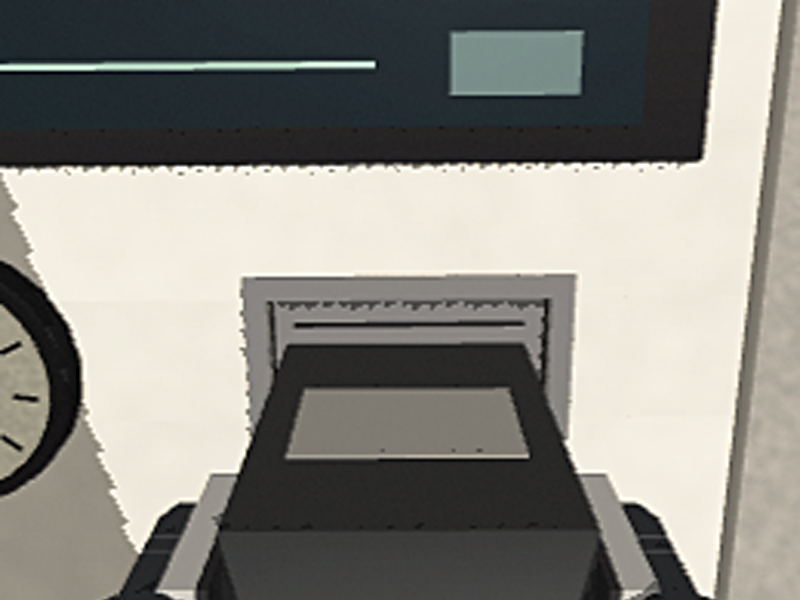

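The w3 crop shows the nose (288–528, row 345) centred on the mouth (268–548). Inserting now.

```bash
python3 -m handwheel '0.008 0 0 0 0 0 0.04; 0.014 0 0 0 0 0 0.04; 0.02 0 0 0 0 0 0.04; 0.025 0 0 0 0 0 0.04; 0.03 0 0 0 0 0 0.04; 0.035 0 0 0 0 0 0.04'; python3 -c "
from h import *
rep();go(.5,.8,105)"
```

```text
t: 7.6
position: [656.2, 89.2, 232.5]
tool_rot: [3.139, 0.964, 2.597]
wrist_force: [2.9, -2.1, 0.7]
gripper_width: 53.3
t 7.60 p [656.2  89.2 232.5] x [-0.488  0.296 -0.821] y [0.517 0.856 0.001] q [-0.48  0.83  0.68  1.34 -0.7   1.74  1.3 ] F [ 2.9 -2.1  0.7] w 53.3
TCP in bay [  0.2   0.2 117. ] axis err deg [-0.09 -0.21  0.03]
row: 0.0120 -0.0006 -0.0003  0.09 0.21 -0.03 | dist 12 mm
```

```bash
python3 -m handwheel '0.005 0 0 0 0 0 0.04; 0.01 0 0 0 0 0 0.04; 0.015 0 0 0 0 0 0.04; 0.02 0 0 0 0 0 0.04; 0.025 0 0 0 0 0 0.04; 0.03 0 0 0 0 0 0.04; 0.035 0 0 0 0 0 0.04; 0.035 0 0 0 0 0 0.04'; python3 -c "
from h import *
rep();go(.5,.8,80)"
```

```text
t: 8.4
position: [636.9, 100.9, 200.8]
tool_rot: [-3.139, 0.958, 2.602]
wrist_force: [1.3, -1.3, -7.1]
gripper_width: 53.4
t 8.40 p [636.9 100.9 200.8] x [-0.493  0.296 -0.818] y [ 0.516  0.857 -0.002] q [-0.51  0.83  0.67  1.41 -0.71  1.68  1.32] F [ 1.3 -1.3 -7.1] w 53.4
TCP in bay [ 0.5  0.1 78.1] axis err deg [-0.05  0.12 -0.14]
row: -0.0019 -0.0007 -0.0000  0.05 -0.12 0.14 | dist 2 mm
```

```bash
python3 -m handwheel '0 0 0 0 0 0 0.06; 0 0 0 0 0 0 0.07; 0 0 0 0 0 0 0.07; 0 0 0 0 0 0 0.07; -0.02 0 0 0 0 0 0.07; -0.045 0 0 0 0 0 0.07; -0.065 0 0 0 0 0 0.07'; python3 - <<'E'
from h import *
rep();go(.5,0,140)
a=snapshot('wrist')[:,:,::-1];cv2.imwrite('pics/w4.png',cv2.resize(a[100:340,150:410],(800,738),interpolation=cv2.INTER_CUBIC)[:600])
E
```

```text
t: 9.1
position: [670.4, 80.8, 257.6]
tool_rot: [3.14, 0.96, 2.598]
wrist_force: [0.2, 0.2, 0.9]
gripper_width: 69.8
t 9.10 p [670.4  80.8 257.6] x [-0.491  0.296 -0.819] y [0.516 0.856 0.001] q [-0.46  0.83  0.69  1.28 -0.7   1.8   1.29] F [0.2 0.2 0.9] w 69.8
TCP in bay [  1.    0.  147.1] axis err deg [-0.1  -0.02 -0.02]
row: 0.0071 0.0000 0.0005  0.10 0.02 0.02 | dist 7 mm
```

View pics/w4.png

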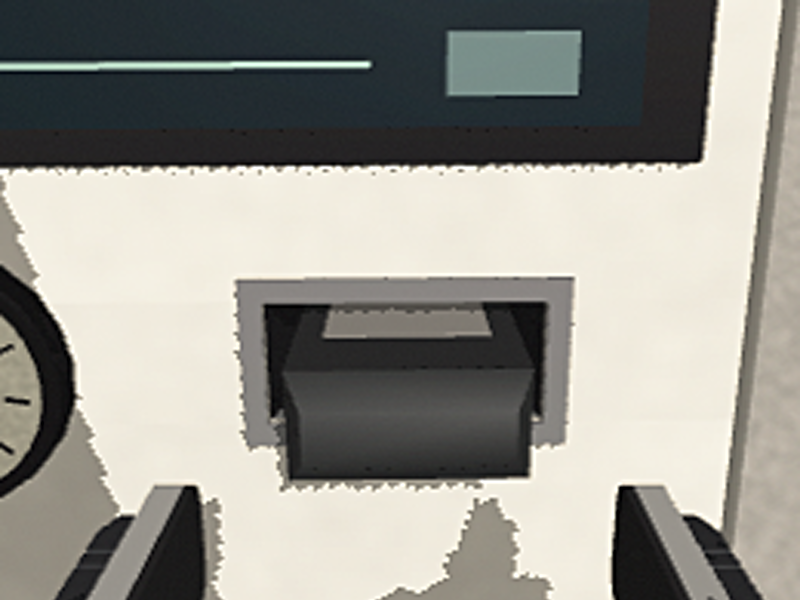

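The w4 crop shows the pack holding half-way in the mouth, centred (285–530), with the fingers clear. Next I close the fingers and push.

```bash
python3 -m handwheel '0 0 0 0 0 0 0; 0 0 0 0 0 0 0; 0 0 0 0 0 0 0; 0 0 0 0 0 0 0; 0 0 0 0 0 0 0; 0 0 0 0 0 0 0; 0.01 0 0 0 0 0 0; 0.02 0 0 0 0 0 0' && python3 -m handwheel '0.008 0 0 0 0 0 0; 0.014 0 0 0 0 0 0; 0.02 0 0 0 0 0 0; 0.026 0 0 0 0 0 0; 0.032 0 0 0 0 0 0; 0.038 0 0 0 0 0 0; 0.044 0 0 0 0 0 0; 0.05 0 0 0 0 0 0'; python3 -c "
from h import *
rep();go(.5,.0,36)"
```

```text
t: 9.95
position: [660.0, 87.0, 239.2]
tool_rot: [3.141, 0.961, 2.598]
wrist_force: [0.1, -0.4, 0.8]
gripper_width: 0.0
t: 10.75
position: [635.5, 102.0, 198.5]
tool_rot: [3.141, 0.96, 2.598]
wrist_force: [0.2, -0.6, 3.0]
gripper_width: -0.3
t 10.75 p [635.5 102.  198.5] x [-0.491  0.296 -0.819] y [0.516 0.856 0.001] q [-0.51  0.83  0.67  1.42 -0.71  1.67  1.32] F [ 0.2 -0.6  3. ] w -0.3
TCP in bay [ 0.7 -0.  75.3] axis err deg [-0.09 -0.01 -0.03]
row: 0.0393 -0.0000 0.0002  0.09 0.01 0.03 | dist 39 mm
```

```bash
python3 -m handwheel '0.005 0 0 0 0 0 0; 0.01 0 0 0 0 0 0; 0.015 0 0 0 0 0 0; 0.02 0 0 0 0 0 0; 0.025 0 0 0 0 0 0; 0.03 0 0 0 0 0 0; 0.035 0 0 0 0 0 0; 0.04 0 0 0 0 0 0'; python3 -c "
from h import *
rep();go(.5,.0,34)"
```

```text
t: 11.55
position: [616.8, 112.8, 165.4]
tool_rot: [3.141, 0.964, 2.598]
wrist_force: [3.2, -1.4, 1.5]
gripper_width: 0.1
t 11.55 p [616.8 112.8 165.4] x [-0.488  0.295 -0.822] y [0.517 0.856 0.   ] q [-0.54  0.83  0.66  1.49 -0.72  1.6   1.33] F [ 3.2 -1.4  1.5] w 0.1
TCP in bay [-0.6  0.4 35.8] axis err deg [-0.04 -0.24 -0.02]
row: 0.0018 0.0004 -0.0011  0.04 0.24 0.02 | dist 2 mm
```

```bash
python3 -m handwheel '0.001 0 0 0 0 0 0; 0.002 0 0 0 0 0 0; 0.003 0 0 0 0 0 0; 0.003 0 0 0 0 0 0; 0.003 0 0 0 0 0 0'; python3 -m handwheel '-0.01 0 0 0 0 0 0; -0.03 0 0 0 0 0 0; -0.05 0 0 0 0 0 0; -0.075 0 0 0 0 0 0; -0.1 0 0 0 0 0 0; -0.12 0 0 0 0 0 0; -0.13 0 0 0 0 0 0; -0.13 0 0 0 0 0 0';python3 - <<'E'
from h import *
rep();go(.5,0,140)
a=snapshot('wrist')[:,:,::-1];cv2.imwrite('pics/w5.png',cv2.resize(a[100:340,150:410],(800,738),interpolation=cv2.INTER_CUBIC)[:600])
E
```

```text
t: 12.05
position: [615.0, 113.9, 163.5]
tool_rot: [3.142, 0.962, 2.599]
wrist_force: [4.3, -3.1, 0.9]
gripper_width: 0.3
t: 12.85
position: [678.8, 75.7, 271.3]
tool_rot: [3.139, 0.961, 2.597]
wrist_force: [0.7, 0.4, 0.6]
gripper_width: -0.1
t 12.85 p [678.8  75.7 271.3] x [-0.49   0.297 -0.819] y [0.516 0.856 0.001] q [-0.44  0.83  0.69  1.24 -0.7   1.83  1.28] F [0.7 0.4 0.6] w -0.1
TCP in bay [9.000e-01 1.000e-01 1.639e+02] axis err deg [-0.12 -0.03  0.01]
row: 0.0239 0.0001 0.0004  0.12 0.03 -0.01 | dist 24 mm
```

View pics/w5.png

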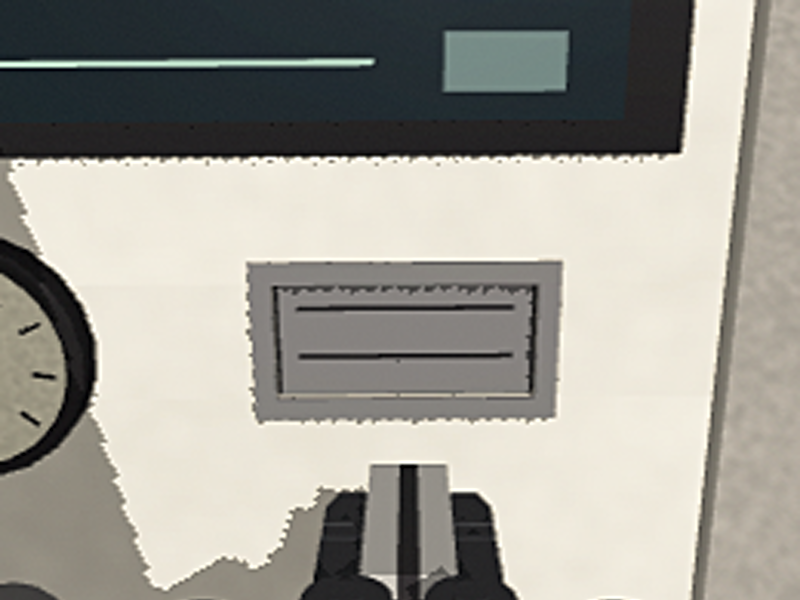

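The w5 crop shows the mouth (272–535, 287–397) filled by the closed flap. Its two grooves sit at the same relative heights as before loading, and the tool is clear.

```bash
python3 -m handwheel '-0.01 0 0 0 0 0 0; -0.02 0 0 0 0 0 0; -0.02 0 0 0 0 0 0; -0.02 0 0 0 0 0 0; -0.02 0 0 0 0 0 0; -0.02 0 0 0 0 0 0'; python3 - <<'E'
from h import *
rep();c,Rw,tw=wcal()
im=snapshot('side')[:,:,::-1];cv2.imwrite('pics/d4.png',cv2.resize(im[150:310,206:346],None,fx=3.75,fy=3.75,interpolation=cv2.INTER_CUBIC))
E
```

```text
t: 13.5
position: [688.0, 70.3, 286.0]
tool_rot: [3.141, 0.96, 2.599]
wrist_force: [-0.3, -1.1, 0.4]
gripper_width: 0.2
t 13.50 p [688.   70.3 286. ] x [-0.492  0.296 -0.819] y [0.516 0.856 0.   ] q [-0.42  0.84  0.69  1.2  -0.7   1.86  1.27] F [-0.3 -1.1  0.4] w 0.2
```

View pics/d4.png

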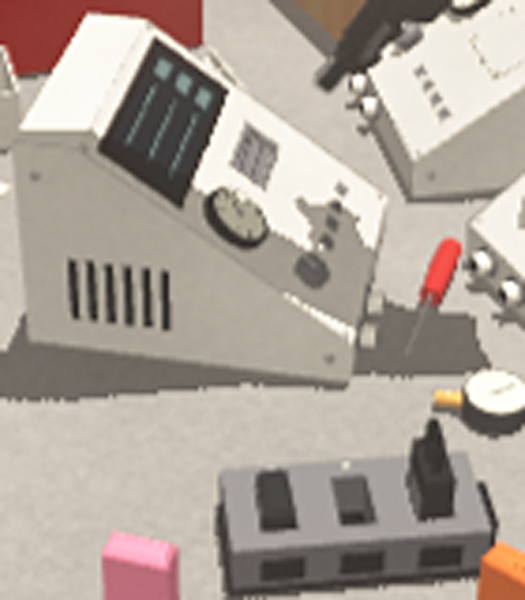

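The d4 picture shows the middle pocket empty, the short and handle packs in place, the bystanders unmoved, and the flap shut at (255,155). Handing in.

```bash
python3 -c "
from plant import *
print(close_job())"
```

```text
the job is handed in; nothing more can be done
None
```

The plain full-length pack is in the bay and the job was handed in at about 13.5 s. I took it from the dock's middle pocket, slid it through the flap in line with the bay and released it half-way. I then pushed it in with shut fingers until the fingertips were about 40 mm below the panel, where the wrist force was only about 5 N.

- **Flap:** in the last wrist picture it looks shut, with its grooves where they were before loading.
- **Dock and bench:** the last side picture shows the middle pocket empty. The short pack, the handle pack, the screwdriver and the gauge look unmoved. That picture does not show the manifold or the lid, so I did not check them again at the end, nor the box.
- **Robot:** it is clear of everything, with wrist force about 0 to 1 N.
- **Home depth:** I did not see it directly. I infer it from how deep the fingertips went and from the flap closing.
- **Disagreement:** the two estimates of the bay's position differed by about 2 mm along its axis. I used a value between them, and no check failed.

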